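# Give the microtubes a short spin in the bench centrifuge

### The job

The tubes are loaded, so give them a short spin: with your fingertips push the centrifuge's raised lid over and down until it is fully shut on the rim, without slamming it, and only then press the blue key on its front panel with a fingertip. The centrifuge runs only while that key is held, so keep it pressed right down and finish while still holding it. Leave the red key alone, do not lift or shove the centrifuge, and leave the racks, tip box, cup, bottle and dishes around it where they stand.

Things in the scene. Friction and masses are not known exactly. Their poses are not given: they have to be found in the camera images.
- centrifuge: White bench microcentrifuge, loose on rubber feet, ~4 kg, 265 mm deep, 200 mm wide. Origin on the bench under it, 140 mm behind its front face, midway across; x runs from front (dark key panel, towards the robot) to back, y to the robot's left, z up. Rim under the lid: 121 mm high, from x = -60 mm to the back; lid shut: 138 mm high. Panel ahead of the rim: 76 to 92 mm high, sloping 0.2 rad.
- lid (a joint): Hinge of the slate-grey lid, rad: 0 fully shut (level, down on the rim), 1.4 fully open (nearly upright). Starts raised by 0.95 to 1.35. The axis runs along the machine's y at its back. The hinge is stiff: the lid stays wherever it is left and takes about 1 to 3 N at 135 mm from the hinge to push it down.
- lid_hinge (a point): Middle of the lid's hinge axis, at (115, 0, 126) mm in the centrifuge frame. Its axes turn with the lid: x from the free edge to the hinge, y along the axis, z out of the outer face (up when shut). The lid is a slab 176 mm long (a 70 mm wide finger lip adds 9 mm), 190 mm wide; outer face 12 mm from the axis in +z, inner face 4 mm in -z. Raised, the outer face looks away from the robot.
- lid_push (a point): Point on the lid's outer face, on its middle line, 135 mm from the hinge axis and 41 mm short of the free edge: a good place to push. Axes as lid_hinge.
- spin_key (a joint): Travel of the blue key, m: 0 released, 0.005 pressed right down. A spring returns it; it takes 1.5 N to start and 4.5 N right down. Counts as pressed above 0.0035.
- spin_key_top (a point): Centre of the top of the round blue key, 26 mm across, at the right-hand end of the key panel as the robot sees it. It stands 9 mm above the panel when released, 4 mm when right down. z is the panel's outward normal (0.2 rad from vertical, leaning to the front); the key moves along -z.
- stop_key (a joint): Travel of the red key, m: 0 released, 0.005 pressed right down. Same spring as the blue key. To be left alone.
- stop_key_top (a point): Centre of the top of the red round key, 26 mm in diameter, at the left-hand end of the panel as the robot sees it, 124 mm from the blue key. A dark display lies between them.
- tube_rack: Loose orange rack of microtubes, 170 x 62 mm, about 62 mm high, beside the centrifuge on its left as the robot sees it, with its long side along the machine. Origin under its centre. Leave it.
- waste_cup: Loose yellow open cup, 82 mm across the rim, 95 mm high, beside the centrifuge on its right as the robot sees it. Origin under its centre. Leave it.
- tip_box: Loose teal pipette-tip box, 88 x 126 mm, 88 mm high, off to one side. Origin under its centre. Leave it.
- reagent_bottle: Loose amber bottle with a blue cap, 68 mm diameter, 145 mm high, off to one side. Origin under its centre. Leave it.
- dishes: Loose stack of four round culture dishes, 90 mm diameter, 58 mm high, off to one side. Origin under its centre. Leave it.
- plate_rack: Loose white 96-well plate, 85 x 127 mm, 38 mm high, off to one side. Origin under its centre. Leave it.

How it is judged (in metres and radians):
On the way, in this order (a step that is already met when the one before it is completed fails the run):
1. the lid is pushed fully shut (value of joint lid below 0.03 rad), for 0.2 s.
2. the blue key is pressed down with the lid shut (value of joint spin_key above 0.0035 m and value of joint lid below 0.03 rad), for 0.3 s.
At the end, for the whole second after the job is handed in: Lid fully shut (within 0.03 rad); blue key held down more than 3.5 mm of its 5 mm, with a finger still pressing on the machine by more than 1 N; red key up; centrifuge upright and within 20 mm of where it stood; the six loose things within 20 mm of where they stood (all of step 2 and value of joint stop_key below 0.0015 m and contact force between the fingers and centrifuge above 1 N and distance of each of centrifuge, tube_rack, waste_cup, tip_box, reagent_bottle, dishes, plate_rack from where it was at the start of the episode below 0.02 m and angle between centrifuge's own z axis and vertical below 0.05 rad); the arm keeps its last pose, push and grip.
It fails at once if a key is pressed wrongly: the blue one while the lid is still open, or the red one at any time ((value of joint spin_key above 0.0025 m and value of joint lid above 0.05 rad) or value of joint stop_key above 0.0025 m).
It fails at once if the lid is slammed (closing faster than 3 rad/s) (velocity of joint lid below -3 rad/s).
It fails at once if the centrifuge is lifted, tipped or shoved away (20 mm, 0.08 rad) (distance of centrifuge from where it was at the start of the episode above 0.02 m or height (world z) of centrifuge above 0.01 m or angle between centrifuge's own z axis and vertical above 0.08 rad).
It fails at once if a bystander is picked up, shifted by over 20 mm or tipped over (distance of any of tube_rack, waste_cup, tip_box, reagent_bottle, dishes, plate_rack from where it was at the start of the episode above 0.02 m or angle between any of tube_rack, waste_cup, tip_box, reagent_bottle, dishes, plate_rack's own z axis and vertical above 0.35 rad).
It fails at once if the lid, keys or machine are pushed with the arm or the gripper's body instead of the fingers (contact force between the arm and centrifuge above 5 N).
It also fails if it takes over 45 s, if anything falls off the work surface, if the arm or the gripper's body presses on something with over 40 N, if the wrist force passes 120 N, or if a joint passes its speed limit or range.

### The arm

A 6-joint arm with a two-finger parallel gripper is mounted at the origin on the work surface. World frame = base frame: x ahead of the robot, y to its left, z up, the work surface at z = 0. Lengths are in mm, angles in rad, forces in N, time in s.
With the tool pointing down it reaches from about 350 to 775 mm from the base axis. Payload 7.3 kg.
Tool frame: the origin (TCP) lies on the mounting face of the last link; the fingertips stand 178 mm ahead of it and the grasp point (between the pads) lies 159 mm ahead of it (bot.grip_point_offset is the distance from the TCP to the grasp point, in mm); x points along the fingers, y is the direction in which the jaws open and shut, and the axes are right-handed (so a half turn about x gives the same grasp; the last joint's range is limited). The gripper opens to 92 mm and grips with 3 to 60 N. Pads are 19 mm wide; open, the fingers measure 130 mm over their backs; the gripper's body (75 mm by 190 mm) begins 47 mm behind the grasp point.
Start: joints at [1.066, 0.342, 1.524, -0, 1.275, -0.146], TCP at [184.333, 491.578, 404.741] pointing down, gripper open.
Joint ranges: [-2.53, 2.53], [-0.77, 2.02], [0.04, 2.7], [-1, 4.14], [0.28, 2.66], [-3.11, 3.11]. Speed limits (rad/s): [2.57, 2.57, 3.14, 3.14, 3.14, 3.14].

### API

Orientations are given as [roll, pitch, yaw] about the fixed x, y, z axes, in that order (R = Rz(yaw) Ry(pitch) Rx(roll)).
In Python, from plant import bot gives the robot as it stands.
- The arm moves only by the tool arm_command, never from a script. Its argument "moves" is a list of rows, each a list of 5 numbers: the shift along the tool's x, y, z in cm, then the turn about the tool's x in degrees, then the opening, from 0 (shut) to 1 (fully open). A call has 1 to 10 rows; each row is the pose to reach, as a shift and turn from the pose measured when the call began, along the tool's axes at that moment; what a row does not reach only later rows make up. A row lasts 1/10 s, in which the tool goes at most 50 mm and 8.59 degrees, less where a joint would pass 70% of its speed; a pose out of reach is approached as far as the arm can. A call with a gripper value outside its range is refused whole. The fingers move at their own pace and stop on an object; the grip force is fixed at half the most. Time passes only in rows, so rows that repeat a pose let the fingers close. It gives the time, the measured TCP pose, the force and the opening at its end, in the units of the state.
- bot.get_obs(): the state, without advancing time (a new reading comes with each control period).
- bot.capture(name): name is "side" or "top"; returns a dict with "frame" (420x560x3 uint8, blue, green, red), "K" (3x3 intrinsics, pixels), "k1" (the pictures are not rectified: a ray, as slopes to the right and down, at radius r is drawn at 1 + k1 r^2 times it, then the intrinsics apply), "origin" and "orientation" of the camera in the world. Camera axes: x right, y down, z forward; pixel columns grow to the right and rows downward; lengths in mm; the calibration is good to about 2 mm. A picture is of the moment at which its call begins. There is no depth.
- bot.close_job(): hands the job in, once; it reports no verdict.
The state is a dict: "time": time; "joint_positions": joint angles; "dq": joint speeds; "tau": joint torques, N m; "tool_pos": TCP position; "tcp_rot": TCP orientation; "contact_force": force on the tool from outside, world axes, zero at the start; "moment": the same for the moment, N m; "grip_width": finger opening in mm.
Only numpy, scipy, OpenCV 4.12 (cv2) and the standard library are available. Lean on these libraries where they do the work, as an engineer would, in place of code of your own. Each camera call takes 0.05 s, during which the arm holds its last target.

## Working session

There is one attempt and no reset: what is moved stays moved. The work goes in short steps, Python scripts to look and compute and a tool call to move; the robot and the scene stay as the last step left them, time stands still between calls to the robot, and variables do not carry over. Pictures are saved under pics/ and viewed, and the job is handed in when it is done.

Besides the shell and the picture viewer there is one more tool, called after ">>>" by a JSON object that holds its "api" and its "payload", one argument or row to a line. arm_command: Moves the arm, as the interface text tells. Its arguments: {"type":"object","properties":{"moves":{"type":"array"}},"required":["moves"]}

```bash
ls; mkdir -p pics
python3 - <<'E'
from plant import bot
import cv2,pickle
d={}
for n in("side","top"):
    c=bot.capture(n);d[n]=c;cv2.imwrite(f"pics/{n}0.png",c["frame"]);print(n,c["K"],c["k1"],c["origin"],c["orientation"])
pickle.dump(d,open("c0.pkl","wb"))
print(bot.get_obs())
E
```

```text
pics
side [[454.69629814   0.         280.95240532]
 [  0.         454.69629814 205.39584798]
 [  0.           0.           1.        ]] -0.09204847917466558 [  469.37342353 -1242.98729222  1158.11134678] [-2.28044934 -0.00913326 -0.02675006]
top [[414.77239708   0.         271.986876  ]
 [  0.         414.77239708 203.21933181]
 [  0.           0.           1.        ]] -0.020136429311741158 [ 440.94264518   -7.58971871 1288.94288648] [-3.07812903  0.01206459 -1.58123314]
{'time': 0.1, 'joint_positions': array([ 1.06598490e+00,  3.42668900e-01,  1.52486263e+00,  3.42060854e-05,
        1.27535600e+00, -1.45960427e-01]), 'dq': array([-0.00075104, -0.00019238, -0.00337846,  0.0006502 , -0.0006059 ,
        0.00079774]), 'tau': array([ 1.52243825e-03, -4.32003629e+01, -2.44693726e+01,  7.17912172e-02,
        5.24656812e-02, -7.76056390e-05]), 'tool_pos': array([184.28906578, 491.49223004, 404.1266069 ]), 'tcp_rot': array([-1.74201343,  1.56950104, -2.10087441]), 'contact_force': array([-0.80986261, -0.0060544 , -0.15071987]), 'moment': array([-0.0224081 , -0.01980271, -0.05278658]), 'grip_width': 91.43838371323126}
```

View pics/side0.png

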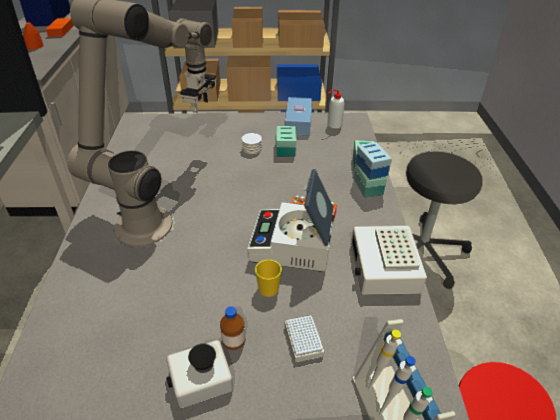

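View pics/top0.png

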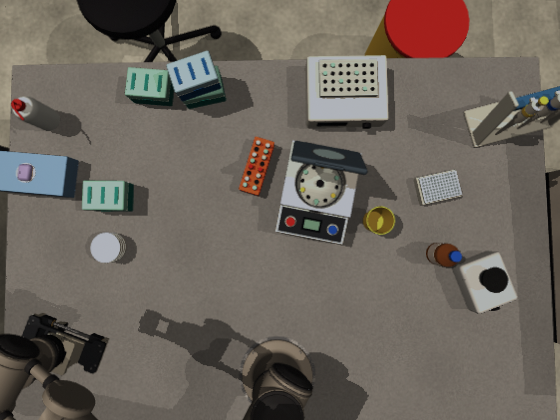

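```bash
cat > h.py <<'E'
import numpy as np,cv2
from scipy.spatial.transform import Rotation as R
def ray(c,uv):
    uv=np.asarray(uv,float); K=c["K"]
    d=np.array([(uv[0]-K[0,2])/K[0,0],(uv[1]-K[1,2])/K[1,1]]);rd=np.hypot(*d);r=rd
    for _ in range(20): r=rd/(1+c["k1"]*r*r)
    d=d*(r/rd if rd else 1)
    v=R.from_euler("xyz",c["orientation"]).apply([d[0],d[1],1]); return np.array(c["origin"]),v/np.linalg.norm(v)
def plane(c,uv,z):
    o,v=ray(c,uv); return o+v*(z-o[2])/v[2]
def tri(c1,p1,c2,p2):
    o1,a=ray(c1,p1);o2,b=ray(c2,p2)
    s=np.linalg.lstsq(np.c_[a,-b],o2-o1,rcond=None)[0]
    q1=o1+a*s[0];q2=o2+b*s[1];return (q1+q2)/2,np.linalg.norm(q1-q2)
def proj(c,P):
    q=R.from_euler("xyz",c["orientation"]).inv().apply(np.asarray(P)-c["origin"]);x=q[...,:2]/q[...,2:]
    r2=(x**2).sum(-1,keepdims=True);x=x*(1+c["k1"]*r2);return x@np.asarray(c["K"])[:2,:2].T+np.asarray(c["K"])[:2,2]
def blob(c,col,box):
    hsv=cv2.cvtColor(c["frame"],cv2.COLOR_BGR2HSV)
    m={"blue":cv2.inRange(hsv,(100,120,80),(125,255,255)),"red":cv2.inRange(hsv,(0,150,100),(6,255,255))|cv2.inRange(hsv,(174,150,100),(180,255,255))}[col]
    k=np.zeros_like(m);x0,y0,x1,y1=box;k[y0:y1,x0:x1]=m[y0:y1,x0:x1]
    n,l,s,ce=cv2.connectedComponentsWithStats(k);i=1+np.argmax(s[1:,4]);return ce[i],s[i]
E
python3 - <<'E'
import pickle,cv2
from h import *
d=pickle.load(open("c0.pkl","rb"));T,S=d["top"],d["side"]
res={}
for col,bt,bs in(("blue",(320,218,346,242),(250,230,272,250)),("red",(278,212,302,232),(258,205,278,225))):
    a,sa=blob(T,col,bt);b,sb=blob(S,col,bs);print(col,a,sa,b,sb,tri(T,a,S,b),plane(T,a,90))
for n,c,b in(("t",T,(230,120,410,260)),("s",S,(230,160,350,290))):
    x0,y0,x1,y1=b;cv2.imwrite(f"pics/{n}crop.png",cv2.resize(c["frame"][y0:y1,x0:x1],None,fx=4.4,fy=4.4,interpolation=cv2.INTER_CUBIC))
E
```

```text
blue [332.38888889 229.38888889] [329 226   8   8  54] [259.875 238.15 ] [256 235   8   7  40] (array([ 438.80723665, -167.07788298,   90.96127702]), np.float64(1.9508658039773872)) [ 439.78142769 -167.18085443   90.        ]
red [290.38888889 221.38888889] [287 218   8   8  54] [267.09090909 214.03030303] [264 212   7   6  33] (array([463.19021556, -46.50921492,  90.46963592]), np.float64(1.8567874275478884)) [464.1276285  -46.50409518  90.        ]
```

View pics/tcrop.png

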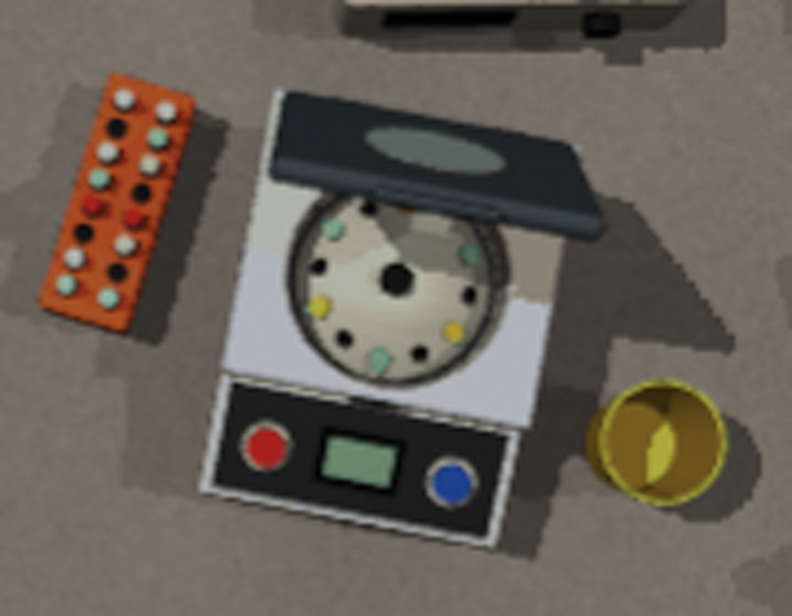

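View pics/scrop.png

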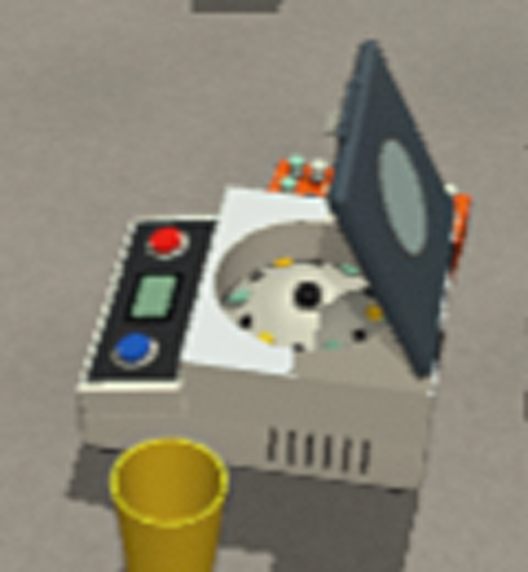

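```bash
cat >> h.py <<'E'
YAW=-0.2
E
python3 - <<'E'
import pickle
from h import *
d=pickle.load(open("c0.pkl","rb"));T,S=d["top"],d["side"]
yaw=np.arctan2(-(463.19-438.81),(167.08-46.51));print("yaw",yaw)
X=np.array([np.cos(yaw),np.sin(yaw),0]);Y=np.array([-X[1],X[0],0])
mid=np.array([451,-106.8,0]);O=mid+102*X;print("O",O)
f=lambda P:np.round([(P-O)@X,(P-O)@Y,P[2]],1)
t=lambda x,y:(x/4.4+230-.5,y/4.4+120-.5);s=lambda x,y:(x/4.4+230-.5,y/4.4+160-.5)
for n,p,z in(("rimFL",(225,375),121),("rimFR",(530,428),121),("rimBL",(278,90),121),("frL",(203,490),76),("frR",(492,547),76)):print(n,f(plane(T,t(*p),z)))
for n,p,q in(("lidL",(275,168),(370,42)),("lidR",(603,230),(335,205))):
    P,e=tri(T,t(*p),S,s(*q));F=f(P);print(n,F,e,"ang",np.arctan2(F[2]-126,115-F[0]),np.hypot(F[2]-126,115-F[0]))
from plant import bot
o=bot.get_obs();M=R.from_euler("xyz",o["tcp_rot"]).as_matrix();print(M.round(3))
E
```

```text
yaw -0.19951599096234598
O [ 550.97658732 -127.01588454    0.        ]
rimFL [-60.9  98.3 121. ]
rimFR [-57.7 -99.5 121. ]
rimBL [127.2  99.1 121. ]
frL [-136.    98.5   76. ]
frR [-137.   -96.2   76. ]
lidL [ 47.5  92.1 284.4] 0.04224188870259615 ang 1.1679635629946623 172.18249039899496
lidR [ 46.9 -93.2 282. ] 1.8480639182313972 ang 1.1591932318784905 170.21636231573038
[[-0.001  0.351  0.936]
 [-0.001  0.936 -0.351]
 [-1.    -0.001 -0.   ]]
```

>>> {"api": "arm_command", "payload": {
  "moves": [
    [-3.5,-1.5,4.5,-4,0],
    [-3.5,-3,9,-9,0],
    [-3.5,-4.5,13.5,-9,0],
    [-3.5,-6,18,-9,0],
    [-3.5,-7.5,22.5,-9,0],
    [-3.5,-9,27,-9,0],
    [-3.5,-10.5,31.5,-9,0],
    [-3.5,-11.5,36,-9,0],
    [-3.5,-13,40.5,-9,0],
    [-3.5,-13,40.5,-9,0]
  ]
}}

```text
time: 1.1
tool_pos: [521.4, 223.9, 438.0]
tcp_rot: [-1.563, 1.568, -1.771]
contact_force: [-0.1, 1.1, -0.0]
grip_width: 16.5
```

```bash
cat >> h.py <<'E'
O=np.array([551,-127.,0]);yw=-0.1995
X=np.array([np.cos(yw),np.sin(yw),0]);Y=np.array([-X[1],X[0],0])
def st(bot):
    o=bot.get_obs();M=R.from_euler("xyz",o["tcp_rot"]).as_matrix();P=o["tool_pos"]+178*M[:,0];Q=P-O
    print("t",round(o["time"],2),"tip world",P.round(1),"frame",np.round([Q@X,Q@Y,P[2]],1),"F",o["contact_force"].round(2),"w",round(o["grip_width"],1),"toolyaw",np.arctan2(M[1,2],M[0,2]).round(3),"q",o["joint_positions"].round(2))
    return o,M,P
E
python3 - <<'E'
from h import *;from plant import bot
o,M,P=st(bot);print(M.round(3))
g=np.array([690,100,262.])-P;print((M.T@g/10).round(2))
E
```

```text
t 1.1 tip world [521.3 223.4 260. ] frame [-98.5 337.6 260. ] F [-0.06  1.15 -0.01] w 16.5 toolyaw -0.207 q [ 0.27  0.4   1.35 -0.    1.4  -1.09]
[[-0.001  0.206  0.979]
 [-0.003  0.979 -0.206]
 [-1.    -0.003  0.   ]]
[-0.17 -8.6  19.05]
```

>>> {"api": "arm_command", "payload": {
  "moves": [
    [-0.2,-3,4,0,0],
    [-0.2,-5,8,0,0],
    [-0.2,-7.5,12,0,0],
    [-0.2,-9.5,16,0,0],
    [-0.2,-12,20,0,0],
    [-0.2,-14.5,23.5,0,0],
    [-0.2,-19,23.5,0,0],
    [-0.2,-23,23.5,0,0],
    [-0.2,-25,23.5,0,0],
    [-0.2,-25,23.5,0,0]
  ]
}}

```text
time: 2.1
tool_pos: [699.4, -71.4, 440.6]
tcp_rot: [-1.801, 1.567, -2.012]
contact_force: [0.5, -0.5, 0.7]
grip_width: 0.4
```

Run:
```python
from h import *;from plant import bot
st(bot)
```

```text
t 2.1 tip world [699.1 -71.9 262.6] frame [134.3  83.4 262.6] F [ 0.51 -0.55  0.71] w 0.4 toolyaw -0.211 q [-0.21  0.68  0.86 -0.    1.6  -1.57]
```

>>> {"api": "arm_command", "payload": {
  "moves": [
    [0,-4,0,-0.6,0],
    [0.2,-8,-0.5,-0.6,0],
    [0.6,-8.2,-1.5,-0.6,0],
    [0.6,-8.2,-1.5,-0.6,0]
  ]
}}

```text
time: 2.5
tool_pos: [667.0, -147.5, 434.8]
tcp_rot: [-2.29, 1.568, -2.491]
contact_force: [0.4, 0.1, 0.5]
grip_width: 0.4
```

Run:
```python
from h import *;from plant import bot
import cv2
c=bot.capture("side");t=bot.capture("top");st(bot)
a=cv2.resize(c["frame"][130:290,220:370],None,fx=2.6,fy=2.6,interpolation=cv2.INTER_CUBIC)
b=cv2.resize(t["frame"][90:250,250:400],None,fx=2.6,fy=2.6,interpolation=cv2.INTER_CUBIC)
cv2.imwrite("pics/b1.png",np.hstack([a,b]))
```

```text
t 2.6 tip world [ 667.8 -146.9  257.4] frame [118.5   3.6 257.4] F [ 0.12 -0.07  0.7 ] w 0.3 toolyaw -0.198 q [-0.33  0.64  0.95 -0.    1.55 -1.7 ]
```

View pics/b1.png

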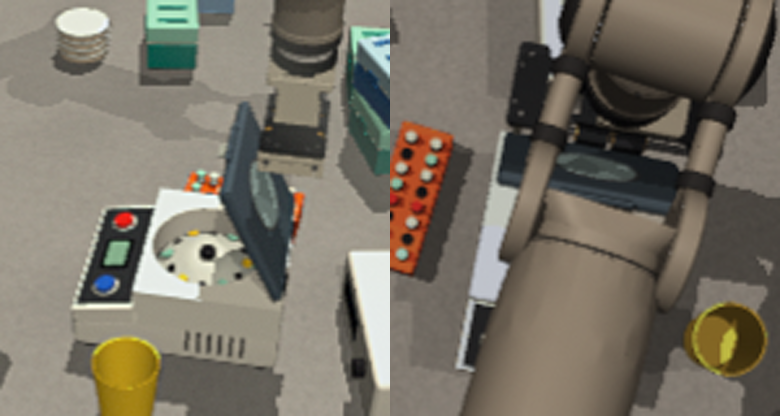

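>>> {"api": "arm_command", "payload": {
  "moves": [
    [0.3,-0.3,-2.0,0,0],
    [0.3,-0.3,-3.2,0,0],
    [0.3,-0.3,-3.8,0,0],
    [0.7,-0.3,-4.8,0,0],
    [1.1,-0.3,-5.7,0,0],
    [1.6,-0.3,-6.6,0,0],
    [2.2,-0.3,-7.4,0,0],
    [2.2,-0.3,-7.4,0,0]
  ]
}}

```text
time: 3.4
tool_pos: [595.0, -133.6, 413.5]
tcp_rot: [-1.689, 1.569, -1.886]
contact_force: [0.4, -0.3, 0.0]
grip_width: 0.1
```

Run:
```python
from h import *;from plant import bot
import cv2
c=bot.capture("side");st(bot)
cv2.imwrite("pics/b2.png",cv2.resize(c["frame"][130:290,220:370],None,fx=3.5,fy=3.5,interpolation=cv2.INTER_CUBIC))
```

```text
t 3.45 tip world [ 595.2 -134.4  235.7] frame [ 44.8   1.5 235.7] F [0.07 0.07 0.62] w 0.5 toolyaw -0.197 q [-0.35  0.49  1.26 -0.    1.39 -1.72]
```

View pics/b2.png

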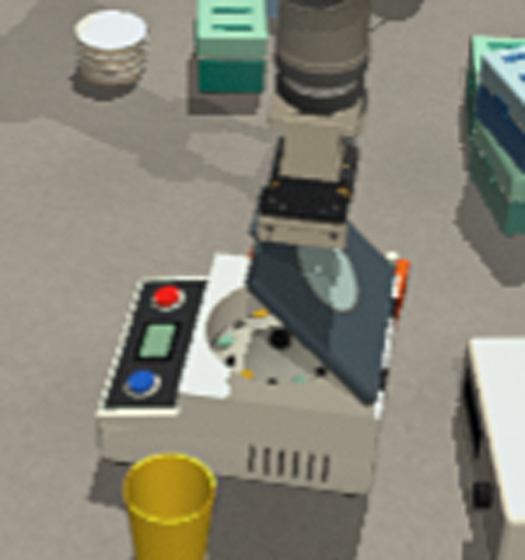

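>>> {"api": "arm_command", "payload": {
  "moves": [
    [0.7,-0.1,-0.8,0,0],
    [1.4,-0.1,-1.6,0,0],
    [2.1,-0.1,-2.3,0,0],
    [2.9,-0.1,-2.9,0,0],
    [3.7,-0.1,-3.5,0,0],
    [4.6,-0.1,-4.0,0,0],
    [5.5,-0.1,-4.5,0,0],
    [6.5,-0.1,-4.8,0,0],
    [6.5,-0.1,-4.8,0,0]
  ]
}}

```text
time: 4.35
tool_pos: [547.4, -125.5, 347.0]
tcp_rot: [-2.598, 1.567, -2.795]
contact_force: [-0.0, 1.2, -0.5]
grip_width: 0.5
```

Run:
```python
from h import *;from plant import bot
st(bot)
```

```text
t 4.35 tip world [ 546.8 -125.8  169. ] frame [ -4.4   0.4 169. ] F [-0.01  1.19 -0.53] w 0.5 toolyaw -0.197 q [-0.36  0.46  1.51 -0.    1.18 -1.73]
```

>>> {"api": "arm_command", "payload": {
  "moves": [
    [0.8,0,-0.2,0,0],
    [1.6,0,-0.4,0,0],
    [2.3,0,-0.5,0,0],
    [2.8,0,-0.6,0,0],
    [3.1,0,-0.6,0,0],
    [3.2,0,-0.6,0,0],
    [3.3,0,-0.6,0,0],
    [3.3,0,-0.6,0,0]
  ]
}}

```text
time: 5.15
tool_pos: [541.0, -124.3, 316.1]
tcp_rot: [-2.44, 1.567, -2.637]
contact_force: [-6.1, 2.1, 16.2]
grip_width: 0.5
```

Run:
```python
from h import *;from plant import bot
import cv2
c=bot.capture("side");st(bot)
cv2.imwrite("pics/b3.png",cv2.resize(c["frame"][130:290,220:370],None,fx=3.5,fy=3.5,interpolation=cv2.INTER_CUBIC))
```

```text
t 5.2 tip world [ 540.4 -124.6  138.1] frame [-10.8   0.3 138.1] F [-6.28  1.32 16.43] w 0.4 toolyaw -0.197 q [-0.36  0.48  1.57 -0.    1.1  -1.74]
```

View pics/b3.png

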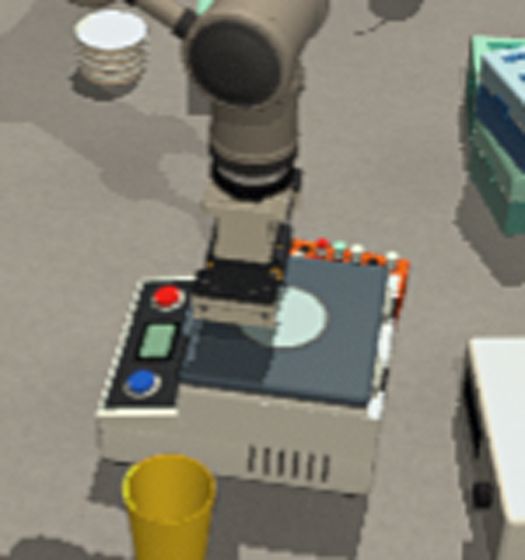

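>>> {"api": "arm_command", "payload": {
  "moves": [
    [0.2,0,0,0,0],
    [0.2,0,0,0,0],
    [0.2,0,0,0,0],
    [-1,0,0,0,0],
    [-4,0,0,0,0],
    [-5,0,0,0,0],
    [-5,0,0,0,0]
  ]
}}

```text
time: 5.9
tool_pos: [541.5, -124.3, 367.6]
tcp_rot: [-1.318, 1.568, -1.514]
contact_force: [0.1, -0.4, -0.7]
grip_width: 0.3
```

Run:
```python
from h import *;from plant import bot
import cv2
c=bot.capture("side");st(bot);t=bot.capture("top")
for col,b in(("blue",(250,230,272,250)),("red",(258,205,278,225))):
    p,_=blob(c,col,b);o,v=ray(c,p);print(col,p,plane(c,p,91.5))
a=cv2.resize(c["frame"][130:290,220:370],None,fx=2.6,fy=2.6,interpolation=cv2.INTER_CUBIC)
b=cv2.resize(t["frame"][90:250,250:400],None,fx=2.6,fy=2.6,interpolation=cv2.INTER_CUBIC)
cv2.imwrite("pics/b4.png",np.hstack([a,b]))
```

```text
t 5.95 tip world [ 540.7 -124.5  188.2] frame [-10.6   0.4 188.2] F [-0.26  0.01 -0.48] w 0.4 toolyaw -0.197 q [-0.36  0.43  1.5  -0.    1.21 -1.74]
blue [259.84615385 238.23076923] [ 437.75517537 -168.01989817   91.5       ]
red [267.09090909 214.03030303] [462.26919607 -47.70415063  91.5       ]
```

View pics/b4.png

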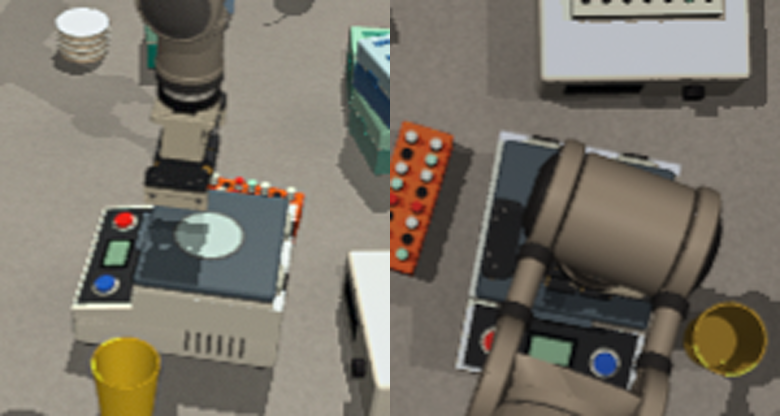

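>>> {"api": "arm_command", "payload": {
  "moves": [
    [0,-2,-3,0,0],
    [0,-4,-6,0,0],
    [0,-6.2,-9.2,0,0],
    [0,-6.2,-9.2,0,0],
    [3,-6.2,-9.2,0,0],
    [6,-6.2,-9.2,0,0],
    [8.4,-6.2,-9.2,0,0],
    [8.4,-6.2,-9.2,0,0]
  ]
}}

```text
time: 6.8
tool_pos: [437.4, -166.3, 278.3]
tcp_rot: [3.103, 1.56, 2.906]
contact_force: [0.5, 0.8, 0.3]
grip_width: 0.2
```

Run:
```python
from h import *;from plant import bot
import cv2
c=bot.capture("side");st(bot)
cv2.imwrite("pics/b5.png",cv2.resize(c["frame"][170:290,220:350],None,fx=4.5,fy=4.5,interpolation=cv2.INTER_CUBIC))
```

```text
t 6.85 tip world [ 436.7 -166.5  102.1] frame [-104.3  -61.4  102.1] F [0.69 0.42 0.16] w 0.4 toolyaw -0.197 q [-0.53  0.39  1.84 -0.    0.91 -1.9 ]
```

View pics/b5.png

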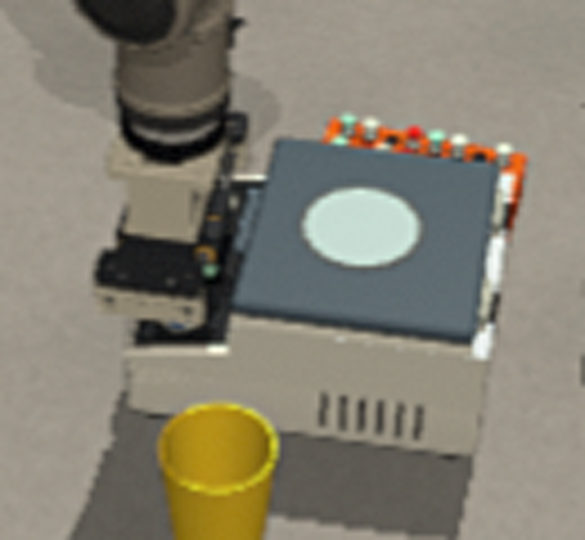

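>>> {"api": "arm_command", "payload": {
  "moves": [
    [0.5,0,0.2,0,0],
    [0.9,0,0.2,0,0],
    [1.1,0,0.2,0,0],
    [1.1,0,0.2,0,0]
  ]
}}

```text
time: 7.25
tool_pos: [440.5, -167.2, 269.8]
tcp_rot: [-2.935, 1.565, -3.132]
contact_force: [1.9, 0.1, 3.1]
grip_width: 0.7
```

Run:
```python
from h import *;from plant import bot
st(bot)
```

```text
t 7.25 tip world [ 439.4 -167.2   91.8] frame [-101.4  -61.5   91.8] F [1.88 0.12 3.11] w 0.7 toolyaw -0.197 q [-0.52  0.41  1.85 -0.    0.89 -1.9 ]
```

>>> {"api": "arm_command", "payload": {
  "moves": [
    [0.2,0,0,0,0],
    [0.3,0,0,0,0],
    [0.4,0,0,0,0],
    [0.4,0,0,0,0]
  ]
}}

```text
time: 7.65
tool_pos: [440.8, -167.3, 266.7]
tcp_rot: [-2.743, 1.567, -2.94]
contact_force: [0.2, 1.5, 10.7]
grip_width: 0.8
```

Run:
```python
from h import *;from plant import bot
st(bot)
```

```text
t 7.65 tip world [ 440.1 -167.4   88.7] frame [-100.7  -61.6   88.7] F [ 0.16  1.5  10.68] w 0.8 toolyaw -0.197 q [-0.52  0.42  1.85 -0.    0.88 -1.9 ]
```

>>> {"api": "arm_command", "payload": {
  "moves": [
    [0.2,0,0,0,0],
    [0.2,0,0,0,0],
    [0.2,0,0,0,0],
    [0.2,0,0,0,0],
    [0.2,0,0,0,0]
  ]
}}

```text
time: 8.15
tool_pos: [440.7, -167.2, 266.4]
tcp_rot: [-2.425, 1.568, -2.622]
contact_force: [-3.5, 2.7, 19.0]
grip_width: 0.4
```

Run:
```python
from h import *;from plant import bot
import cv2
c=bot.capture("side");t=bot.capture("top");st(bot)
p,_=blob(c,"red",(255,202,280,228));print("red side",p)
a=cv2.resize(c["frame"][130:290,220:370],None,fx=2.6,fy=2.6,interpolation=cv2.INTER_CUBIC)
b=cv2.resize(t["frame"][90:250,230:400],None,fx=2.6,fy=2.6,interpolation=cv2.INTER_CUBIC)
cv2.imwrite("pics/b6.png",np.hstack([a,b[:a.shape[0]]]))
```

```text
t 8.25 tip world [ 440.3 -167.5   88.4] frame [-100.5  -61.6   88.4] F [-3.26  1.87 19.28] w 0.5 toolyaw -0.197 q [-0.52  0.42  1.85 -0.    0.87 -1.9 ]Traceback (most recent call last):
  File "<stdin>", line 4, in <module>
  File "h.py", line 22, in blob
    n,l,s,ce=cv2.connectedComponentsWithStats(k);i=1+np.argmax(s[1:,4]);return ce[i],s[i]
                                                     ~~~~~~~~~^^^^^^^^^
    return _wrapfunc(a, 'argmax', axis=axis, out=out, **kwds)
    return bound(*args, **kwds)
ValueError: attempt to get argmax of an empty sequence
```

Run:
```python
from h import *;from plant import bot
import cv2
c=bot.capture("side");t=bot.capture("top");st(bot)
a=cv2.resize(c["frame"][130:290,220:370],None,fx=2.6,fy=2.6,interpolation=cv2.INTER_CUBIC)
b=cv2.resize(t["frame"][90:250,250:400],None,fx=2.6,fy=2.6,interpolation=cv2.INTER_CUBIC)
cv2.imwrite("pics/b7.png",np.hstack([a,b]))
```

```text
t 8.35 tip world [ 440.3 -167.5   88.3] frame [-100.5  -61.6   88.3] F [-4.07  3.25 18.37] w 0.6 toolyaw -0.197 q [-0.52  0.42  1.85 -0.    0.87 -1.9 ]
```

View pics/b7.png

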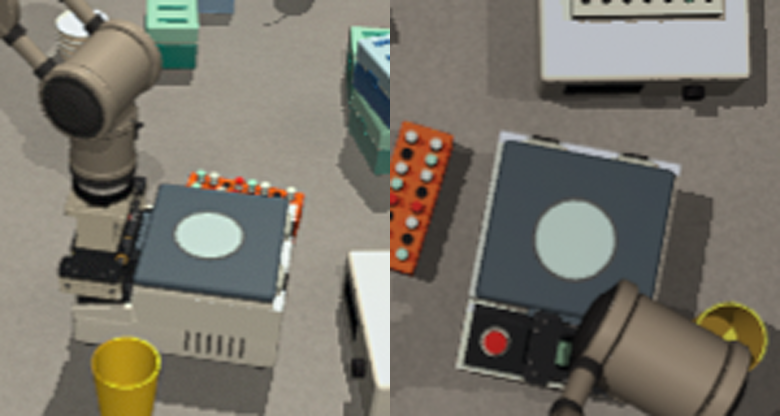

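The lid is flat on the rim and the machine, rack and cup have not moved. The red key at (495,342) in the right-hand picture is clear of the gripper, and the finger is on the blue key.

```bash
python3 -c "
from plant import bot
print(bot.close_job())"
```

```text
the job is handed in; nothing more can be done
None
```

I pushed the lid shut with closed fingertips, pressed the blue key, and handed the job in at about 8.4 s with the key still held down.

- **Lid:** I followed its arc at about 1 rad/s or less. The fingertip stopped at 138.1 mm with about 16 N, matching the 138 mm given for a shut lid. The later pictures show it flat on the rim. I had no direct reading of its angle or closing speed.
- **Blue key:** the fingertip bottomed out at about 88 mm with roughly 18–19 N. A further 2 mm of commanded travel moved it only 0.3 mm, so the key is right down. That is inferred from force and height, because the finger hides the key.
- **Surroundings:** the last pictures show the red key untouched and the centrifuge, tube rack and cup where they stood. I did not measure the other four items at the end, but the arm's path stayed well clear of them.
- **Failed check:** my colour check of the red key in the side view found nothing because the gripper hid it. I looked at it in the top view instead, where nothing was touching it.

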